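# Index the sample carousel one hole to the barcode reader

### The job

Press the red indexing plunger of the sample carousel down with the fingertips and, keeping it pressed, push it round to the next hole, the one at the green-domed barcode reader (not the orange-domed rinse station). Let the plunger spring back up so that its pin locks in that hole with the blue arm pointing at the reader, then move clear. Nothing is to be picked up: the vials stay standing in their wells on the carousel and everything else on the bench stays where it is.

Things in the scene. Friction and masses are not known exactly. Their poses are not given: they have to be found in the camera images.
- carousel (a joint): Angle of the sample carousel about its vertical axis, rad: 0 where it starts, growing anticlockwise seen from above, end stops at +-1.22. The holes lie every 30 deg (0.524 rad), so the next hole is at +0.524 or -0.524. It is locked unless the plunger is pressed; then light friction (0.12 N m) lets it stay where it is left.
- plunger (a joint): How far the plunger is pressed down, m: 0 up and locked, 0.014 bottomed. Spring: 2.5 N at first, 6.7 N at the bottom. The pin is out of its hole beyond 0.010. It rides on the carousel's arm. Let go within about 4 mm of a hole, it finds the hole and pops up by itself; let go between holes it stays down at about 0.010 until the carousel is turned on to a hole.
- plunger_top (a point): Middle of the plunger's flat pressing face (black rubber on the red cap), height 106 mm when up, 140 mm from the carousel's axis. The cap is 36 mm radially by 64 mm along the circle, with a lip 7 mm thick and 6 mm above the face at each end along the circle (50 mm clear between the lips), so that closed fingertips on the face carry it along either way.
- pivot (a point): On the carousel's axis, top of its grey hub, height 96 mm; the arm lies along its own -x. Carousel: white disc, 200 mm diameter, top at height 72 mm, with a blue radial arm 30 mm wide reaching 165 mm from the axis. It turns on a round base 330 mm across, fixed to the bench (place and yaw vary), with an aluminium index plate at height 56 mm, its holes (dark dots) on a circle of 140 mm radius.
- aim_point (a point): Point straight ahead of the blue arm, 205 mm from the carousel's axis, height 70 mm; it turns with the carousel and comes over the reader's middle when the arm points at the reader.
- reader_top (a point): Top of the barcode reader: white post of 36 mm diameter on a 48 mm foot, 72 mm tall, green dome; fixed to the bench 205 mm from the carousel's axis, one hole (30 deg) to one side of the arm's starting direction. Which side varies.
- rinser_top (a point): Top of the rinse station: grey post with an orange dome, same size, fixed one hole to the other side.
- vial_a_mid (a point): Mid-height of a loose amber vial with a red cap, 32 mm diameter, 55 mm tall, standing in a 12 mm deep well on the carousel, 66 mm from its axis; it rides round with the carousel. Centre at height 99.5 mm.
- vial_b_mid (a point): Mid-height of a loose amber vial with a green cap, 32 mm diameter, 55 mm tall, standing in a 12 mm deep well on the carousel, 66 mm from its axis; it rides round with the carousel. Centre at height 99.5 mm.
- vial_c_mid (a point): Mid-height of a loose amber vial with a yellow cap, 32 mm diameter, 55 mm tall, standing in a 12 mm deep well on the carousel, 66 mm from its axis; it rides round with the carousel. Centre at height 99.5 mm.
- tube_rack: Loose yellow tube rack with capped tubes, 75 x 200 x 82 mm, origin at the centre of its underside. Bystander.
- tip_box: Loose blue pipette tip box, 85 x 120 x 67 mm, origin at the centre of its underside. Bystander.
- mouse: Loose black computer mouse, 105 x 60 x 33 mm, on a grey pad, origin at the centre of its underside. Bystander.
- pen_cup: Loose pink pen cup, 80 mm diameter, 90 mm tall with pens to 140 mm, origin at the centre of its underside. Bystander.
Not all that is in view belongs to the job. Leave any purple look-alike of the part that bears vial_c_mid alone.

How it is judged (in metres and radians):
On the way, in this order (a step that is already met when the one before it is completed fails the run):
1. the plunger is pressed in while the arm is still at its first hole (value of joint plunger above 0.008 m and value of joint carousel between -0.15 and 0.15 rad), for 0.1 s.
2. the arm points at the green-domed reader and the plunger has sprung back up into that hole (horizontal distance between aim_point and reader_top below 0.012 m and value of joint plunger below 0.003 m), for 0.2 s.
At the end, for the whole second after the job is handed in: The blue arm points at the green-domed reader (aim point within 12 mm of the reader's middle, seen from above), the plunger is up to within 3 mm, the carousel is at rest, and the three vials stand in their wells within 0.3 rad of upright (all of step 2 and velocity of joint carousel between -0.05 and 0.05 rad/s and angle between each of vial_a_mid, vial_b_mid, vial_c_mid's own z axis and vertical below 0.3 rad and height (world z) of vial_a_mid between 0.09 and 0.112 m and height (world z) of vial_b_mid between 0.09 and 0.112 m and height (world z) of vial_c_mid between 0.09 and 0.112 m); the robot touches nothing.
It fails at once if a vial is lifted, knocked over or out of its well (height (world z) of any of vial_a_mid, vial_b_mid, vial_c_mid above 0.112 m or height (world z) of any of vial_a_mid, vial_b_mid, vial_c_mid below 0.085 m or angle between any of vial_a_mid, vial_b_mid, vial_c_mid's own z axis and vertical above 0.5 rad).
It fails at once if a bystander on the bench is moved by more than 20 mm or lifted (distance of any of tube_rack, tip_box, mouse, pen_cup from where it was at the start of the episode above 0.02 m).
It also fails if it takes over 42 s, if anything falls off the work surface, if the arm or the gripper's body presses on something with over 40 N, if the wrist force passes 120 N, or if a joint passes its speed limit or range.

### The arm

A 7-joint arm with a two-finger parallel gripper is mounted at the origin on the work surface. World frame = base frame: x ahead of the robot, y to its left, z up, the work surface at z = 0. Lengths are in mm, angles in rad, forces in N, time in s.
With the tool pointing down it reaches from about 400 to 925 mm from the base axis. Payload 4.1 kg.
Tool frame: the origin (TCP) lies at the very end of the fingers, on their centre line; the grasp point (between the pads) lies ctrl.tcp_to_grasp behind it (ctrl.tcp_to_grasp is the distance from the TCP to the grasp point, in mm); z points along the fingers, y is the direction in which the jaws open and shut (so a half turn about z gives the same grasp; the last joint's range is limited). The gripper opens to 85 mm and grips with 20 to 120 N. Pads are 22 mm wide; open, the fingers measure 114 mm over their backs; the gripper's body (76 mm by 85 mm) begins 54 mm behind the grasp point. The pads swing forward as they close: fully open they stand 13 mm farther back than shut.
Start: joints at [1.125, 0.398, 0.045, 1.537, -0.019, 1.207, -0.051], TCP at [220.966, -611.324, 231.347] pointing down, gripper open.
Joint ranges: [-2.82, 2.82], [-0.49, 2.23], [-1.37, 1.46], [0, 2.46], [-1.36, 4.5], [0.23, 2], [-2.94, 2.94]. Speed limits (rad/s): [2.57, 2.57, 3.14, 3.14, 3.14, 3.14, 3.14].

### API

Orientations are given as a rotation vector (axis times angle).
In Python, from bench import ctrl gives the robot as it stands.
- The arm moves only by the tool servo_tool, never from a script. Its argument "rows" is a list that holds one entry, the list of rows, each a list of 7 numbers: the opening, from 0 (shut) to 1 (fully open), then the shift along the tool's x, y, z in m, then the turn, a rotation vector about the tool's x, y, z in rad. A call has exactly 10 rows; each row is the pose to reach, as a shift and turn from the pose commanded when the call began, along the tool's axes at that moment; what a row does not reach only later rows make up. A row lasts 1/12 s, in which the tool goes at most 41.7 mm and 7.16 degrees, less where a joint would pass 70% of its speed; a pose out of reach is approached as far as the arm can. A call with a gripper value outside its range is refused whole. The fingers move at their own pace and stop on an object; "grip_force" is the grip in N (left out, the last holds). Time passes only in rows, so rows that repeat a pose let the fingers close, or fill a call up. It gives the time, the measured TCP pose, the force and the opening at its end, in the units of the state.
- ctrl.observe(): the state, without advancing time (a new reading comes with each control period).
- ctrl.capture(name): name is "side" or "top" or "wrist"; returns the picture (480x640x3 uint8, red, green, blue); there is no depth.
- ctrl.camera_info(name): a dict with "vertical_fov" (degrees; the focal length in pixels is half the picture's height over the tangent of half this angle, whatever the lens; pixels are square), "cx", "cy" (the principal point, pixels), "dist" ([k1, k2, p1, p2, k3] as OpenCV has them; the pictures are not rectified), "R" (3x3) and "t" (3): a world point X has camera coordinates R X + t; the wrist camera has in their place "T_tool_cam" (4x4, takes a point from camera to tool coordinates, whose origin is the TCP and whose axes are the flange's). Camera axes: x right, y down, z forward; pixel columns grow to the right and rows downward; lengths in mm; the calibration is good to about 2 mm. A picture is of the moment at which its call begins: read the wrist's pose just before it. camera_info takes no time and is no camera call.
- ctrl.hand_in(): hands the job in, once; it reports no verdict.
The state is a dict: "t": time; "joints": joint angles; "dq": joint speeds; "effort": joint torques, N m; "tcp_pos": TCP position; "orientation": TCP orientation; "ft_force": force on the tool from outside, world axes, zero at the start; "wrist_torque": the same for the moment, N m; "grip_width": finger opening in mm.
Only numpy, scipy, OpenCV 4.12 (cv2) and the standard library are available. Lean on these libraries where they do the work, as an engineer would, in place of code of your own. Each camera call takes 0.05 s, during which the arm holds its last target.

## Working session

There is one attempt and no reset: what is moved stays moved. The work goes in short steps, Python scripts to look and compute and a tool call to move; the robot and the scene stay as the last step left them, time stands still between calls to the robot, and variables do not carry over. Pictures are saved under pics/ and viewed, and the job is handed in when it is done.

Besides the shell and the picture viewer there is one more tool, called after "Request:" in YAML: its name, and indented under it one key for each argument. servo_tool: Moves the arm, as the interface text tells. Its arguments: {"type":"object","properties":{"rows":{"type":"array"},"grip_force":{"type":"number"}},"required":["rows"]}

```bash
ls; mkdir -p pics; python3 - <<'E'
from bench import ctrl
import cv2
print(ctrl.observe(), ctrl.tcp_to_grasp)
for n in("side","top"):
    cv2.imwrite(f"pics/{n}0.png",ctrl.capture(n)[:,:,::-1]); print(n,ctrl.camera_info(n))
print(ctrl.camera_info("wrist"))
E
```

```text
pics
{'t': 0.0, 'joints': array([ 1.12499387,  0.39918542,  0.04503448,  1.53789594, -0.01871906,
        1.20691202, -0.05068771]), 'dq': array([-0.00115824, -0.00073921,  0.00087456, -0.00182908, -0.00076098,
       -0.00056433, -0.00068903]), 'effort': array([-2.44645489e-04, -4.75121284e+01,  1.36462905e+00, -2.54223812e+01,
        1.15472765e-02,  9.38856887e-03, -2.42033235e-05]), 'tcp_pos': array([ 220.73475984, -610.68401407,  230.26064448]), 'orientation': array([-3.09255204e+00, -5.41878479e-01,  7.18710395e-04]), 'ft_force': array([0.06104953, 0.10531756, 0.24219891]), 'wrist_torque': array([0.03725044, 0.01456493, 0.0452322 ]), 'grip_width': 85.56650949178284} 18.700000000000003
side {'vertical_fov': 43.63028317718713, 'cx': 316.84485064028485, 'cy': 238.40673872829228, 'dist': array([-0.18293928,  0.        ,  0.        ,  0.        ,  0.        ]), 'R': array([[-0.82223702, -0.56875655,  0.02103041],
       [-0.37995518,  0.52103063, -0.76430435],
       [ 0.42374562, -0.63642995, -0.64451266]]), 't': array([ 416.71823869,  283.94062158, 1170.35316837])}
top {'vertical
[... 192 characters left out ...]
3862,  0.00288655],
       [-0.9744734 , -0.03318598, -0.22203666],
       [ 0.22200781,  0.00459838, -0.97503404]]), 't': array([ -31.55559576,  574.7687368 , 1442.98512397])}
{'vertical_fov': 67.29569926081501, 'cx': 317.5314740186096, 'cy': 239.3223390165625, 'dist': array([-0.04787569,  0.        ,  0.        ,  0.        ,  0.        ]), 'T_tool_cam': array([[-2.27660683e-04, -9.47428828e-01, -3.19966505e-01,
         8.36971938e+01],
       [ 9.99999831e-01, -3.86600308e-04,  4.33219194e-04,
        -7.32963519e-01],
       [-5.34143503e-04, -3.19966352e-01,  9.47428756e-01,
        -1.42753984e+02],
       [ 0.00000000e+00,  0.00000000e+00,  0.00000000e+00,
         1.00000000e+00]])}
```

View pics/side0.png

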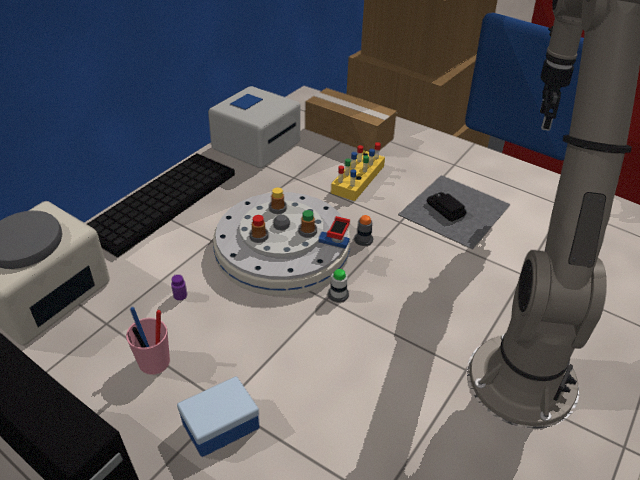

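View pics/top0.png

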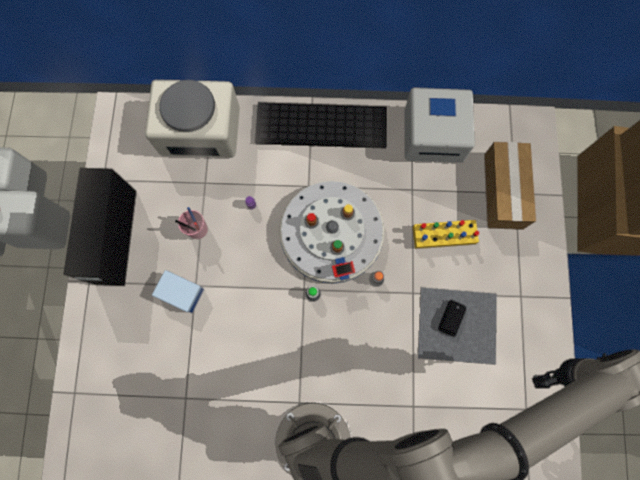

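Top view: grey hub at (332,227), red plunger cap at (343,269) on the blue arm, green dome reader at (313,293), orange dome at (378,277). Side view: hub (282,221), plunger (339,228), reader (340,274), orange (365,220). 

Red look-alikes of the plunger in the top view: the red vial cap (311,218), the red rack tube caps (~(425,225) and others) and a red pen (190,220). I choose the rectangular cap on the blue arm, (343,269). The purple vial at (250,202) is the decoy.

```bash
cat > h.py <<'E'
import numpy as np, cv2
from bench import ctrl
def cam(n,ob=None):
    c=ctrl.camera_info(n); f=240/np.tan(np.radians(c['vertical_fov']/2))
    K=np.array([[f,0,c['cx']],[0,f,c['cy']],[0,0,1]])
    if n=='wrist':
        T=np.eye(4);T[:3,:3]=cv2.Rodrigues(ob['orientation'])[0];T[:3,3]=ob['tcp_pos'];T=T@c['T_tool_cam']
        R=T[:3,:3].T;t=-R@T[:3,3]
    else:R,t=c['R'],c['t']
    return K,c['dist'],R,t
def ray(C,p):
    K,d,R,t=C;q=cv2.undistortPoints(np.array([[p]],float),K,d)[0,0]
    v=R.T@np.array([q[0],q[1],1]);return -R.T@t,v/np.linalg.norm(v)
def plane(C,p,z):
    o,v=ray(C,p);return o+v*(z-o[2])/v[2]
def two(C1,p1,C2,p2):
    o1,v1=ray(C1,p1);o2,v2=ray(C2,p2)
    s=np.linalg.lstsq(np.c_[v1,-v2],o2-o1,rcond=None)[0]
    a,b=o1+s[0]*v1,o2+s[1]*v2;return (a+b)/2,np.linalg.norm(a-b)
def blob(img,lo,hi,near,r=25):
    h=cv2.cvtColor(img,cv2.COLOR_RGB2HSV)
    m=cv2.inRange(h,lo,hi)
    if lo[0]==0 : m|=cv2.inRange(h,(172,)+tuple(lo[1:]),(180,)+tuple(hi[1:]))
    w=np.zeros_like(m);cv2.circle(w,near,r,255,-1);m&=w
    n,l,s,c=cv2.connectedComponentsWithStats(m);i=1+s[1:,4].argmax();return c[i],s[i]
E
cat > a.py <<'E'
from h import *
S,T=cam('side'),cam('top')
s=cv2.imread('pics/side0.png')[:,:,::-1];t=cv2.imread('pics/top0.png')[:,:,::-1]
for n,lo,hi,ps,pt,z in [('plunger',(0,120,80),(6,255,255),(339,228),(343,269),106),('green',(45,120,60),(80,255,255),(340,274),(313,293),68),('orange',(7,120,60),(18,255,255),(365,220),(378,277),68)]:
    a,sa=blob(s,lo,hi,ps,16);b,sb=blob(t,lo,hi,pt,14)
    print(n,a.round(1),sa[4],b.round(1),sb[4],two(S,a,T,b),plane(T,b,z),plane(S,a,z))
print('hub',two(S,(282,221),T,(332,227)),plane(T,(332,227),96))
# base circle: index-plate dark dots in top image at z 56
g=cv2.cvtColor(t,cv2.COLOR_RGB2GRAY)
m=(g<75).astype(np.uint8)
n,l,st,c=cv2.connectedComponentsWithStats(m)
P=[]
for i in range(1,n):
    if 3<=st[i,4]<=30:
        X=plane(T,c[i],56)
        if 40<np.hypot(*(c[i]-[332,230]))<54: P.append(X[:2]);print(c[i].round(1),st[i,4],X.round(0))
P=np.array(P);x=np.linalg.lstsq(np.c_[2*P,np.ones(len(P))],(P**2).sum(1),rcond=None)[0]
print('circle',x[:2],np.sqrt(x[2]+x[:2]@x[:2]))
cv2.imwrite('pics/c0.png',np.hstack([cv2.resize(t[230:310,290:390],(500,400),interpolation=2),cv2.resize(s[190:310,280:400],(300,400),interpolation=2)])[:,:,::-1])
E
python3 a.py
```

```text
plunger [338.1 228.4] 213 [342.2 269.2] 134 (array([500.61816592, -69.52492611, 105.35972302]), np.float64(2.7028222043697747)) [501.75940812 -68.96746341 106.        ] [498.86073131 -69.17692786 106.        ]
green [339.1 274.1] 104 [312.3 291.1] 49 (array([438.67084352,  17.34896226,  63.9817563 ]), np.float64(2.1326518778976573)) [439.11732815  17.6698464   68.        ] [435.46399182  20.71254159  68.        ]
orange [365.  219.7] 90 [378.5 275.6] 55 (array([ 492.81261545, -181.38287292,   62.520524  ]), np.float64(2.056839327303001)) [ 492.83413712 -180.39985582   68.        ] [ 488.52849343 -175.45959594   68.        ]
hub (array([634.11150007, -35.586051  ,  85.78426423]), np.float64(1.7247974294858233)) [632.13378611 -35.09238464  96.        ]
[321.4 186.8] 5 [774.   2.  56.]
[344.  187.5] 6 [774. -70.  56.]
[301. 197.] 5 [738.  65.  56.]
[288.7 216. ] 7 [674. 101.  56.]
[375.3 218.3] 3 [ 676. -170.   56.]
[287.5 238.5] 4 [602. 101.  56.]
[298.5 258.5] 4 [540.  64.  56.]
[318.5 271. ] 12 [503.   1.  56.]
[343.4 276.8] 17 [488. -75.  56.]
circle [634.8483634 -37.5724759] 143.00338186433825
```

View pics/c0.png

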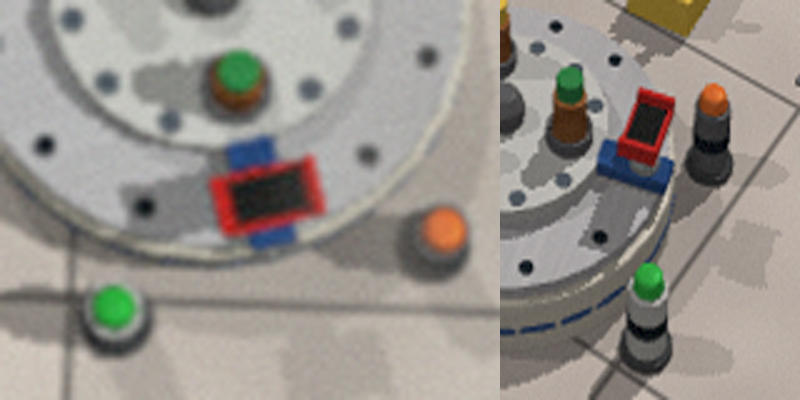

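```bash
cat > mv.py <<'E'
import sys
from h import *
o=ctrl.observe();R=cv2.Rodrigues(o['orientation'])[0]
g=np.array([float(v) for v in sys.argv[1:4]]); 
yaw=np.arctan2(R[1,0],R[0,0]);print('t',o['t'],'tcp',o['tcp_pos'].round(1),'yaw deg',np.degrees(yaw).round(2),'z',R[:,2].round(4),'F',o['ft_force'].round(2),'w',round(o['grip_width'],1))
print('shift m',(R.T@(g-o['tcp_pos'])/1000).round(4))
if len(sys.argv)>4:
    y=np.radians(float(sys.argv[4]));Rg=np.array([[np.cos(y),np.sin(y),0],[np.sin(y),-np.cos(y),0],[0,0,-1]])
    print('turn',cv2.Rodrigues(R.T@Rg)[0].ravel().round(4))
E
python3 mv.py 501 -69 212 13.8
```

```text
t 0.1 tcp [ 220.8 -610.7  230.4] yaw deg 19.87 z [-7.0e-04  1.7e-03 -1.0e+00] F [ 0.06 -0.43  0.33] w 85.3
shift m [ 0.4477 -0.4142  0.0191]
turn [-0.0018  0.0002  0.106 ]
```

The crop confirms the red cap with the black face on the blue arm, with a white post under the green dome and a grey post under the orange one. I'm moving above the plunger, closing the gripper on the way.

Request:
servo_tool:
  rows:
    - [[0.5, 0.012, -0.011, 0, 0, 0, 0], [0.2, 0.036, -0.033, 0, 0, 0, 0.01], [0, 0.062, -0.057, 0, 0, 0, 0.02], [0, 0.09, -0.083, 0.002, 0, 0, 0.03], [0, 0.118, -0.109, 0.004, 0, 0, 0.04], [0, 0.146, -0.135, 0.006, 0, 0, 0.05], [0, 0.174, -0.161, 0.008, 0, 0, 0.06], [0, 0.202, -0.187, 0.01, 0, 0, 0.07], [0, 0.23, -0.213, 0.012, 0, 0, 0.08], [0, 0.258, -0.239, 0.014, 0, 0, 0.09]]
  grip_force: 20

```text
t: 0.93
tcp_pos: [382.6, -296.9, 217.0]
orientation: [-3.116, -0.401, 0.001]
ft_force: [0.3, -0.7, 0.1]
grip_width: 0.0
```

```bash
python3 mv.py 501 -69 212 13.8
```

```text
t 0.9333 tcp [ 382.6 -296.9  217. ] yaw deg 14.68 z [-4.e-04 -0.e+00 -1.e+00] F [ 0.3  -0.67  0.1 ] w 0.0
shift m [ 0.1723 -0.1905  0.005 ]
turn [-0.0001  0.0003  0.0153]
```

Request:
servo_tool:
  rows:
    - [[0, 0.024, -0.027, 0.001, 0, 0, 0.004], [0, 0.049, -0.054, 0.002, 0, 0, 0.008], [0, 0.074, -0.081, 0.003, 0, 0, 0.012], [0, 0.098, -0.108, 0.004, 0, 0, 0.015], [0, 0.122, -0.135, 0.005, 0, 0, 0.015], [0, 0.142, -0.157, 0.005, 0, 0, 0.015], [0, 0.157, -0.174, 0.005, 0, 0, 0.015], [0, 0.167, -0.185, 0.005, 0, 0, 0.015], [0, 0.171, -0.19, 0.005, 0, 0, 0.015], [0, 0.171, -0.19, 0.005, 0, 0, 0.015]]

```text
t: 1.77
tcp_pos: [499.7, -70.1, 212.0]
orientation: [-3.118, -0.384, 0.001]
ft_force: [-0.2, 0.2, 0.7]
grip_width: 0.1
```

```bash
python3 mv.py 501 -69 125 13.8; python3 - <<'E'
from h import *
o=ctrl.observe();im=ctrl.capture('wrist');cv2.imwrite('pics/w1.png',im[:,:,::-1])
np.savez('w1.npz',tcp_pos=o['tcp_pos'],orientation=o['orientation'])
E
```

```text
t 1.7667 tcp [499.7 -70.1 212. ] yaw deg 14.03 z [-4.e-04  5.e-04 -1.e+00] F [-0.23  0.19  0.68] w 0.1
shift m [ 0.0016 -0.0007  0.087 ]
turn [-0.0006  0.0003  0.004 ]
```

View pics/w1.png

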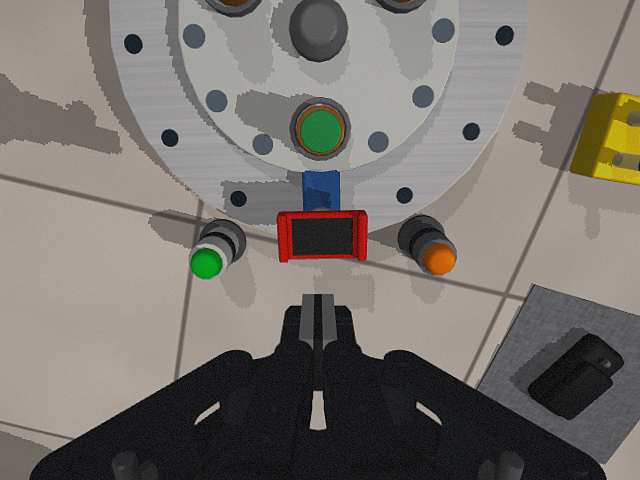

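Wrist view: black pressing face at about (322,237), hub (318,29), green dome (206,263), orange dome (440,259), closed fingertips at (318,296). Next I measure these.

```bash
cat > b.py <<'E'
from h import *
o=dict(np.load('w1.npz'));W=cam('wrist',o);T=cam('top');S=cam('side')
w=cv2.imread('pics/w1.png')[:,:,::-1]
red,s=blob(w,(0,150,80),(6,255,255),(322,237),60);x,y,ww,hh=s[:4];print('red bbox',s)
g=w.max(2)[205:268,270:375];m=((g<70)*255).astype(np.uint8);n,l,st,c=cv2.connectedComponentsWithStats(m)
for i in range(1,n):
    if st[i,4]>300:print('face',c[i]+[270,205],st[i]); f=c[i]+[270,205]
gr,_=blob(w,(45,120,60),(80,255,255),(206,263),30);og,_=blob(w,(7,120,60),(18,255,255),(440,259),30)
print('face',two(W,f,T,(342.2,269.2)),plane(W,f,106))
print('reader',gr,two(W,gr,T,(312.3,291.1)),two(W,gr,S,(339.1,274.1)),plane(W,gr,64)); print('rinser',og,two(W,og,T,(378.5,275.6)),plane(W,og,64))
gray=cv2.cvtColor(w,cv2.COLOR_RGB2GRAY);P=[]
for p in [(133,44),(505,35),(170,138),(471,131),(238,199),(405,195)]:
    ys,xs=np.mgrid[p[1]-12:p[1]+13,p[0]-12:p[0]+13];k=gray[ys,xs]<55
    c=(xs[k].mean(),ys[k].mean());X=plane(W,c,56);P.append(X[:2]);print(np.round(c,1),k.sum(),X.round(1))
P=np.array(P);x=np.linalg.lstsq(np.c_[2*P,np.ones(len(P))],(P**2).sum(1),rcond=None)[0];c=x[:2]
print('circle',c,np.sqrt(x[2]+c@c)); print('hub',plane(W,(318,28),96))
for q,nm in((plane(W,f,106),'face'),(plane(W,gr,64),'reader'),(plane(W,og,64),'rinser')):
    d=q[:2]-c;print(nm,np.hypot(*d),np.degrees(np.arctan2(d[1],d[0]))%360)
print('holes',(np.degrees(np.arctan2(*(P-c).T[::-1]))%360).round(2))
E
python3 b.py
```

```text
red bbox [ 277  210   91   52 2063]
face [322.13972603 235.92511416] [  21   13   62   37 2190]
face (array([502.03942838, -70.47145665, 105.32036305]), np.float64(3.207212520935951)) [502.4089269 -72.0075297 106.       ]
reader [205.74248366 263.0248366 ] (array([439.65642409,  17.4882703 ,  62.30407472]), np.float64(0.711887396134342)) (array([438.97396898,  16.56996982,  62.55454624]), np.float64(1.7049542775380389)) [440.37580475  16.76134906  64.        ]
rinser [438.80024969 258.73533084] (array([ 493.40050234, -180.55474502,   62.83585998]), np.float64(0.6756889108440651)) [ 493.57392783 -179.73394821   64.        ]
[132.7  43.6] 266 [600.6 100.1  56. ]
[504.2  35.2] 266 [ 674.2 -170.6   56. ]
[169.4 137.6] 213 [537.8  63.6  56. ]
[470.8 131.3] 213 [ 601.5 -170.8   56. ]
[237.9 198.3] 197 [501.8   0.6  56. ]
[404.  194.9] 189 [ 538.7 -134.6   56. ]
circle [637.51667415 -35.14539239] 140.27979490195463
hub [634.66965673 -35.85675609  96.        ]
face 140.04613716743177 195.26086950759804
reader 203.85983467997264 165.24894489167062
rinser 204.02295138694424 225.12824292267535
holes [105.28 285.14 135.29 255.11 165.23 225.17]
```

All consistent: radius 140.3 mm, arm at 195.2°, reader at 165.2° and at 204 mm, holes every 30°. The push therefore goes clockwise seen from above (−0.524), mostly +y. Descending over the face first.

```bash
python3 mv.py 502.4 -71.8 112 15.2
```

```text
t 1.8167 tcp [499.1 -71.7 212. ] yaw deg 13.9 z [-9.e-04 -4.e-04 -1.e+00] F [-0.35 -0.51  0.52] w 0.3
shift m [0.0033 0.0008 0.1   ]
turn [ 0.0001  0.001  -0.0227]
```

Request:
servo_tool:
  rows:
    - [[0, 0.001, 0, 0.008, 0, 0, -0.01], [0, 0.002, 0, 0.024, 0, 0, -0.022], [0, 0.003, 0, 0.042, 0, 0, -0.022], [0, 0.003, 0, 0.06, 0, 0, -0.022], [0, 0.003, 0, 0.076, 0, 0, -0.022], [0, 0.003, 0, 0.088, 0, 0, -0.022], [0, 0.003, 0, 0.095, 0, 0, -0.022], [0, 0.003, 0, 0.098, 0, 0, -0.022], [0, 0.003, 0, 0.098, 0, 0, -0.022], [0, 0.003, 0, 0.098, 0, 0, -0.022]]

```text
t: 2.65
tcp_pos: [502.7, -71.5, 114.7]
orientation: [3.114, 0.412, 0.001]
ft_force: [-0.3, -0.4, -0.8]
grip_width: -0.5
```

```bash
python3 mv.py 502.4 -71.8 92 15.2; python3 - <<'E'
from h import *
o=ctrl.observe();im=ctrl.capture('wrist');cv2.imwrite('pics/w2.png',im[:,:,::-1])
E
```

```text
t 2.65 tcp [502.7 -71.5 114.7] yaw deg 15.08 z [ 7.e-04 -3.e-04 -1.e+00] F [-0.33 -0.44 -0.76] w -0.5
shift m [-0.0003  0.0003  0.0227]
turn [ 0.0005 -0.0006 -0.0022]
```

View pics/w2.png

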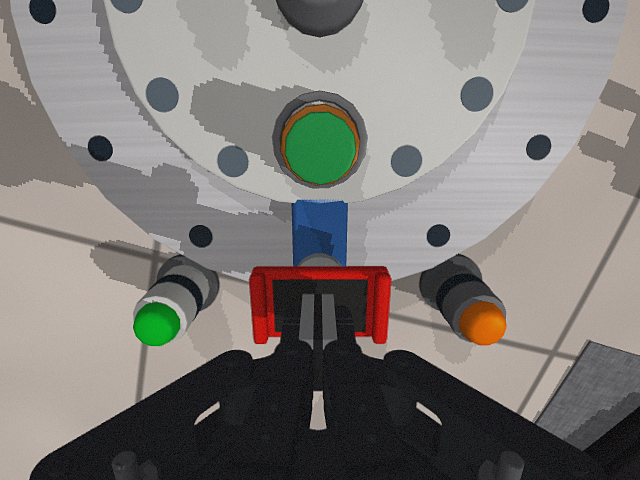

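The fingertips at (318,296) are over the black face, centred between the lips (252 to 388). Pressing now.

Request:
servo_tool:
  rows:
    - [[0, 0, 0, 0.004, 0, 0, 0], [0, 0, 0, 0.008, 0, 0, 0], [0, 0, 0, 0.012, 0, 0, 0], [0, 0, 0, 0.015, 0, 0, 0], [0, 0, 0, 0.018, 0, 0, 0], [0, 0, 0, 0.02, 0, 0, 0], [0, 0, 0, 0.022, 0, 0, 0], [0, 0, 0, 0.022, 0, 0, 0], [0, 0, 0, 0.022, 0, 0, 0], [0, 0, 0, 0.022, 0, 0, 0]]

```text
t: 3.53
tcp_pos: [503.0, -71.0, 92.8]
orientation: [3.114, 0.413, 0.002]
ft_force: [-0.6, -1.2, 5.5]
grip_width: -0.2
```

```bash
python3 mv.py 502.4 -71.8 92 15.2
```

```text
t 3.5333 tcp [503.  -71.   92.8] yaw deg 15.12 z [ 1.2e-03 -4.0e-04 -1.0e+00] F [-0.58 -1.24  5.46] w -0.2
shift m [-0.0008  0.0006  0.0008]
turn [ 0.0007 -0.0011 -0.0014]
```

Request:
servo_tool:
  rows:
    - [[0, 0, -0.0024, 0.001, 0, 0, 0.017], [0, 0.0001, -0.0061, 0.001, 0, 0, 0.044], [0, 0.0003, -0.0098, 0.001, 0, 0, 0.07], [0, 0.0006, -0.0134, 0.001, 0, 0, 0.096], [0, 0.001, -0.0171, 0.001, 0, 0, 0.122], [0, 0.0015, -0.0207, 0.001, 0, 0, 0.148], [0, 0.0021, -0.0243, 0.001, 0, 0, 0.175], [0, 0.0028, -0.0279, 0.001, 0, 0, 0.201], [0, 0.0039, -0.0327, 0.001, 0, 0, 0.236], [0, 0.0048, -0.0362, 0.001, 0, 0, 0.262]]

```text
t: 4.37
tcp_pos: [498.6, -34.8, 92.1]
orientation: [3.141, 0.0, 0.003]
ft_force: [-0.0, -1.9, 6.4]
grip_width: -0.0
```

```bash
python3 mv.py 502.1 0.7 91.5 -14.8; python3 - <<'E'
from h import *
o=ctrl.observe();im=ctrl.capture('wrist');cv2.imwrite('pics/w3.png',im[:,:,::-1])
E
```

```text
t 4.3667 tcp [498.6 -34.8  92.1] yaw deg 0.01 z [ 2.1e-03 -7.0e-04 -1.0e+00] F [-0.01 -1.86  6.41] w -0.0
shift m [ 0.0036 -0.0355  0.0006]
turn [ 0.0004 -0.0022  0.2585]
```

View pics/w3.png

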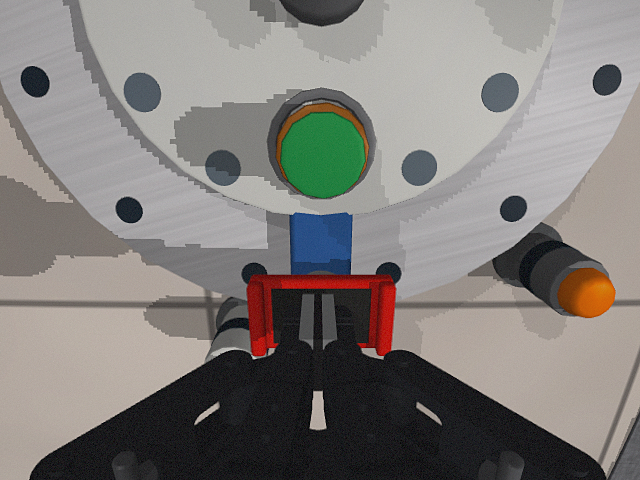

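The cap is carried along by friction and still centred on the tips (lips at 250 and 394), with the arm midway between two holes (255 and 388). Second half of the arc.

Request:
servo_tool:
  rows:
    - [[0, 0, -0.0037, 0, 0, 0, 0.026], [0, 0.0002, -0.0073, 0, 0, 0, 0.052], [0, 0.0004, -0.011, 0, 0, 0, 0.079], [0, 0.0008, -0.0146, 0, 0, 0, 0.105], [0, 0.0012, -0.0183, 0, 0, 0, 0.131], [0, 0.0017, -0.0219, 0, 0, 0, 0.157], [0, 0.0024, -0.0256, 0, 0, 0, 0.184], [0, 0.0032, -0.0299, 0, 0, 0, 0.215], [0, 0.0042, -0.034, 0, 0, 0, 0.245], [0, 0.0048, -0.0362, 0, 0, 0, 0.262]]

```text
t: 5.25
tcp_pos: [503.8, 1.6, 92.1]
orientation: [3.115, -0.409, 0.005]
ft_force: [0.8, -1.5, 5.8]
grip_width: 0.0
```

Request:
servo_tool:
  rows:
    - [[0, 0, 0, 0, 0, 0, 0], [0, 0, 0, 0, 0, 0, 0], [0, 0, 0, 0, 0, 0, 0], [0, 0, 0, 0, 0, 0, 0], [0, 0, 0, 0, 0, 0, 0], [0, 0, 0, 0, 0, 0, 0], [0, 0, 0, 0, 0, 0, 0], [0, 0, 0, 0, 0, 0, 0], [0, 0, 0, 0, 0, 0, 0], [0, 0, 0, 0, 0, 0, 0]]

```text
t: 6.08
tcp_pos: [503.9, 2.0, 92.2]
orientation: [-3.114, 0.407, -0.005]
ft_force: [1.0, -0.1, 5.8]
grip_width: -0.2
```

```bash
python3 mv.py 502.1 0.7 91.5 -14.8; python3 - <<'E'
from h import *
o=ctrl.observe();im=ctrl.capture('wrist');cv2.imwrite('pics/w4.png',im[:,:,::-1])
W=cam('wrist',o);C=np.array([637.5,-35.1])
for p,z in (((322,152),115),((128,210),56),((513,209),56)): 
    X=plane(W,p,z);print(X)
s=blob(im,(0,150,80),(6,255,255),(322,310),100)[1];print(s)
for nm,lo,hi,z in(('greencap',(45,120,60),(80,255,255),127),('blue',(105,120,40),(125,255,255),80)):
    c,st=blob(im,lo,hi,(322,200),100);X=plane(W,c,z);d=X[:2]-C;print(nm,c,X,np.degrees(np.arctan2(d[1],d[0]))%360)
E
```

```text
t 6.0833 tcp [503.9   2.   92.2] yaw deg -14.9 z [ 3.4e-03  5.0e-04 -1.0e+00] F [ 0.96 -0.11  5.81] w -0.2
shift m [-0.0014  0.0017  0.0007]
turn [-0.0014 -0.0031 -0.0017]
[573.91770147 -16.84027088 115.        ]
[566.92350329  88.10349713  56.        ]
[ 516.2624945 -104.478692    56.       ]
[ 247  274  149   83 4948]
greencap [324.7685413  154.07820738] [574.13978619 -17.60688089 127.        ] 164.56570540097832
blue [321.00445682 242.65181058] [532.04467858  -5.78058096  80.        ] 164.46263718797456
```

View pics/w4.png

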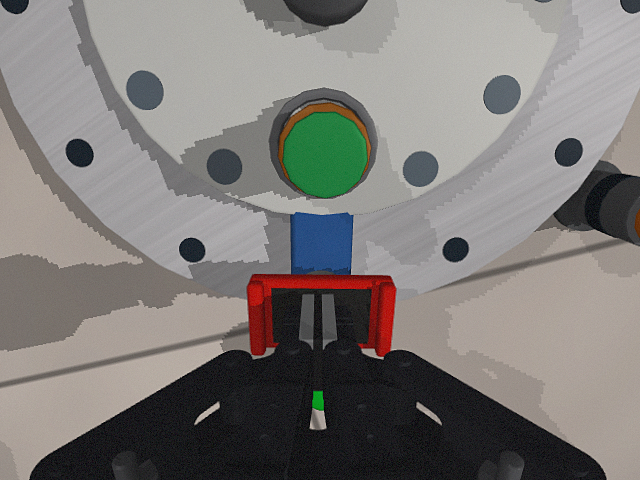

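The arm overshoots by about 1.5 mm: the cap centre is at 321 against the hole midpoint at 324, and the measured angle is 164.5° against 165.2°. This is within the 4 mm catch, but I'll step 1.5 mm back and then release straight up.

Request:
servo_tool:
  rows:
    - [[0, 0, 0.001, 0, 0, 0, 0], [0, 0, 0.0015, 0, 0, 0, 0], [0, 0, 0.0015, 0, 0, 0, 0], [0, 0, 0.0015, -0.003, 0, 0, 0], [0, 0, 0.0015, -0.006, 0, 0, 0], [0, 0, 0.0015, -0.009, 0, 0, 0], [0, 0, 0.0015, -0.013, 0, 0, 0], [0, 0, 0.0015, -0.018, 0, 0, 0], [0, 0, 0.0015, -0.024, 0, 0, 0], [0, 0, 0.0015, -0.03, 0, 0, 0]]

```text
t: 6.97
tcp_pos: [500.5, -0.2, 120.9]
orientation: [3.114, -0.407, -0.005]
ft_force: [0.6, -0.7, -0.5]
grip_width: -0.1
```

Request:
servo_tool:
  rows:
    - [[0, 0, 0, -0.01, 0, 0, 0], [0, 0, 0, -0.025, 0, 0, 0], [0, 0, 0, -0.04, 0, 0, 0], [0, 0, 0, -0.055, 0, 0, 0], [0, 0, 0, -0.07, 0, 0, 0], [0, 0, 0, -0.083, 0, 0, 0], [0, 0, 0, -0.09, 0, 0, 0], [0, 0, 0, -0.09, 0, 0, 0], [0, 0, 0, -0.09, 0, 0, 0], [0, 0, 0, -0.09, 0, 0, 0]]

```text
t: 7.8
tcp_pos: [501.2, -0.1, 210.5]
orientation: [3.115, -0.407, -0.003]
ft_force: [-0.2, -0.3, 0.0]
grip_width: -0.2
```

```bash
python3 mv.py 502.1 0.7 212 -14.8; python3 - <<'E'
from h import *
o=ctrl.observe();im=ctrl.capture('wrist');cv2.imwrite('pics/w5.png',im[:,:,::-1])
np.savez('w5.npz',tcp_pos=o['tcp_pos'],orientation=o['orientation'])
for n in('side','top'):cv2.imwrite(f'pics/{n}5.png',ctrl.capture(n)[:,:,::-1])
E
```

```text
t 7.8 tcp [ 5.012e+02 -1.000e-01  2.105e+02] yaw deg -14.91 z [-1.8e-03 -2.0e-04 -1.0e+00] F [-0.17 -0.27  0.02] w -0.2
shift m [ 0.0007 -0.001  -0.0015]
turn [ 0.0006  0.0016 -0.0019]
```

View pics/w5.png

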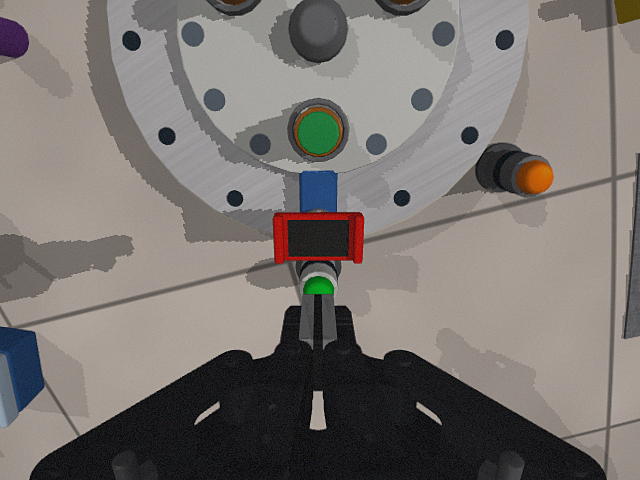

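View pics/side5.png

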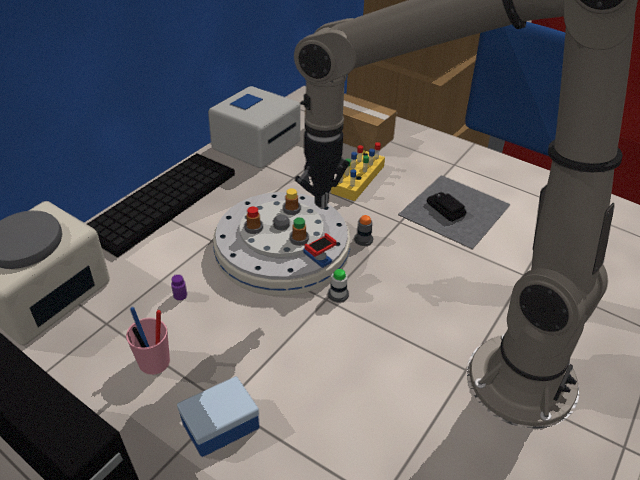

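The arm points at the reader: cap (319,238), green dome (319,288) and hub (318,30) line up in the wrist view. The vials are upright. Next I check the plunger height and angle by triangulation.

```bash
python3 - <<'E'
from h import *
o=dict(np.load('w5.npz'));W=cam('wrist',o);S=cam('side');o1=dict(np.load('w1.npz'));W1=cam('wrist',o1)
rd=lambda p:cv2.imread(f'pics/{p}.png')[:,:,::-1]
def red(n,near,r):return blob(rd(n),(0,120,80),(6,255,255),near,r)
a=red('w5',(319,238),60);b=red('side5',(321,245),18);a1=red('w1',(322,237),60);b1=red('side0',(338,228),16)
print('start',two(W1,a1[0],S,b1[0]),a1[1]);print('now',two(W,a[0],S,b[0]),a[1],b[1])
C=np.array([637.5,-35.1])
w=rd('w5');g=w.max(2)[205:268,270:375];m=((g<70)*255).astype(np.uint8);n,l,st,c=cv2.connectedComponentsWithStats(m);i=1+st[1:,4].argmax();f=c[i]+[270,205]
for nm,p,z in(('face',f,106),('facedown',f,96),('greencap',blob(w,(45,120,60),(80,255,255),(319,130),35)[0],127)):
    X=plane(W,p,z);d=X[:2]-C;print(nm,p,X.round(1),np.hypot(*d),np.degrees(np.arctan2(d[1],d[0]))%360)
s=rd('side5')[200:320,210:370];cv2.imwrite('pics/c5.png',cv2.resize(s,(800,600),interpolation=2)[:,:,::-1])
E
```

```text
start (array([501.72314782, -71.85351667, 102.424282  ]), np.float64(2.2835081990964485)) [ 277  210   91   53 2090]
now (array([ 5.01518113e+02, -2.11961041e-01,  1.00892753e+02]), np.float64(2.2867608612938684)) [ 273  212   91   52 2159] [304 233  32  24 226]
face [318.05388128 237.4456621 ] [5.022e+02 5.000e-01 1.060e+02] 139.87844217324414 165.2550763300234
facedown [318.05388128 237.4456621 ] [499.    1.3  96. ] 143.2132130333975 165.2609467353459
greencap [317.99130435 132.40942029] [573.6 -18.4 127. ] 65.99713078570294 165.3472589590868
```

View pics/c5.png

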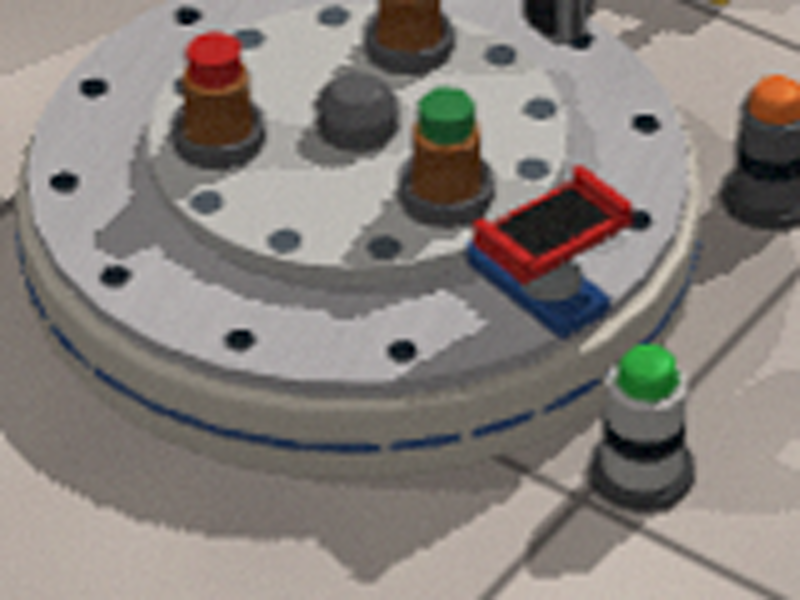

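The plunger is up: its stem is visible in the crop, triangulated height matches the start within 1.5 mm, and at 106 mm height the radius comes out at 139.9 mm. The arm is at 165.26° against the reader's 165.25°. The gripper hangs free about 100 mm above it, so I'm handing in.

```bash
python3 -c "
from bench import ctrl
print(ctrl.observe()['ft_force'],ctrl.observe()['dq'].round(3));print(ctrl.hand_in())"
```

```text
[0.09664961 0.42844707 0.15287683] [ 0.002 -0.001  0.    -0.006 -0.    -0.    -0.001]
the job is handed in; nothing more can be done
None
```

I pressed the plunger with closed fingertips to about 13 mm (5.5 N). I then carried it 30° clockwise to the hole at the green-domed reader, stepped back a 1.5 mm overshoot and let it spring up. Finally I raised the gripper about 100 mm clear and handed the job in at about 8 s.

- **Angle:** the last check puts the arm at 165.26° and the reader at 165.25°.
- **Plunger:** the cap height came out within 1.5 mm of its starting value by the same two-view measurement. That measurement reads low in absolute terms, at 101–102 mm, because it uses the centre of the red parts rather than the 106 mm face. The stem is visible under the cap, so I take it as up and locked.
- **Vials and bench:** the vials look upright and the bystanders look unmoved, judged by eye from the pictures only.
- **Contact:** the force on the tool was about zero at hand-in.

No check failed, and the hand-in reports no verdict.

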